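# Push the blade box into the clean-end corner of the table rail

### The job

Push the small steel box along the table top into the corner at the green end stop, so that it sits square, with a long side flat against the metal rail and a short side touching the green stop. Only push it along the surface with the outside of the fingers: do not lift or tip it and do not press the red button on its lid. Leave everything else on the table where it is.

Things in the scene. Friction and masses are not known exactly. Their poses are not given: they have to be found in the camera images.
- box: The small closed steel box that is to be pushed, loose on the table, 0.3 to 0.6 kg. 90 mm along its own x, 120 mm along its own y, 41 mm high, plus the red button. Origin at the centre of its underside; z up; its x axis points towards its back edge, the long face nearest the rail at the start.
- box_center (a point): Centre of the steel box, half-way up (20.5 mm above its underside).
- box_button (a joint): Red round spring button, 20 mm across, on the lid of the box 25 mm from the lid's centre towards the box's front (-x); it stands up to 48 mm above the table. 0 m = up, 0.004 m = fully pressed (about 4 N).
- rail: Low straight aluminium rail fixed to the table, 460 mm long (along its y), 14 mm thick, 22 mm high. Origin on the table at the middle of its front face, the face towards the robot that the box must touch; its x axis points away from the robot, square to that face (the rail's material is at +x), y runs along the rail.
- green_stop: Green end stop fixed to the table at one end of the rail (either end), a block 70 mm along its x, 30 mm along its y, 28 mm high, standing out from the rail's front face by 70 mm, parallel to the rail, its centre 215 mm from the rail's middle. Origin at the centre of its underside; the box must touch its inner face, 15 mm from its centre towards the rail's middle.
- grey_stop: Grey end stop of the same shape and size at the other end of the rail: not the goal. The clear length between the two stops is 400 mm.
- clipper: Chrome hair clipper, loose, lying on the table, 180 x 46 x 38 mm, long side along its x. Origin under its body. Leave alone.
- brush: Small wooden-handled brush, loose, 170 mm long along its x, lying on the table. Leave alone.
- guard_comb: Black plastic guard comb, loose, 60 x 46 x 20 mm, on the table. Origin at its underside. Leave alone.
- clip: Purple plastic clip, loose, 92 mm long along its x, 20 mm wide, 15 mm high, on the table. Leave alone.
- cup: Empty glass cup, loose, 72 mm across, 90 mm high, standing behind the rail. Origin at its underside. Leave alone.
- jar: Closed amber glass jar, loose, 60 mm across, 90 mm high, standing behind the rail. Leave alone.
There are look-alikes about, which are no part of the job. What is shaped like the box but turquoise is not meant. There is more than one size of the green_stop; the job needs the larger.

How it is judged:
By the outcome, as a careful person would: the job done as asked, in the order asked, and still so for the second after the job is handed in, with the robot touching nothing.
It also fails if it takes over 48 s, if anything falls off the work surface, if the arm or the gripper's body presses on something with over 40 N, if the wrist force passes 120 N, or if a joint passes its speed limit or range.

### The arm

A 6-joint arm with a two-finger parallel gripper is mounted at the origin on the work surface. World frame = base frame: x ahead of the robot, y to its left, z up, the work surface at z = 0. Lengths are in m, angles in rad, forces in N, time in s.
With the tool pointing down it reaches from about 0.375 to 0.825 m from the base axis. Payload 5.5 kg.
Tool frame: the origin (TCP) lies midway between the tips of the shut fingers; the grasp point (between the pads) lies 19 mm behind it (ctrl.grip_point_offset is the distance from the TCP to the grasp point, in m); z points along the fingers, y is the line along which they close (so a half turn about z gives the same grasp; the last joint's range is limited). The gripper opens to 85 mm and grips with 20 to 120 N. Pads are 22 mm wide; open, the fingers measure 114 mm over their backs; the gripper's body (76 mm by 85 mm) begins 54 mm behind the grasp point. The pads swing forward as they close: fully open they stand 13 mm farther back than shut.
Start: joints at [-1.147, 0.314, -0.047, 1.21, 0, 1.571], TCP at [0.247, -0.547, 0.231] pointing down, gripper open.
Joint ranges: [-2.67, 2.67], [-0.69, 1.73], [-1.03, 1.25], [-2.08, 2.16], [-1.42, 1.45], [-3.14, 3.14]. Speed limits (rad/s): [2.39, 2.39, 3.01, 3.14, 3.14, 3.14].

### API

Orientations are given as a unit quaternion [x, y, z, w].
In Python, from bench import sensors, vision, ticket, ctrl gives the robot as it stands. The module is installed in compiled form; this text tells all that it offers.
- The arm moves only by the tool apply_moves, never from a script. Its argument "steps" is a list that holds one entry, the list of rows, each a list of 4 numbers: the shift along the tool's x, y, z in cm, then the turn about the tool's z in degrees. In form: [[[x, y, z, spin], ...]]. A call has 1 to 10 rows; each row is the pose to reach, as a shift and turn from the pose commanded when the call began, along the tool's axes at that moment; what a row does not reach only later rows make up. A row lasts 1/12 s, in which the tool goes at most 41.7 mm and 7.16 degrees, less where a joint would pass 70% of its speed; a pose out of reach is approached as far as the arm can. A call with a gripper value outside its range is refused whole. "grip" is the closure, from 0 (fully open) to 1 (shut), set as the call begins (left out, the last holds). The fingers move at their own pace and stop on an object; "newtons" is the grip in N (left out, the last holds). Time passes only in rows, so rows that repeat a pose let the fingers close. It gives the time, the measured TCP pose, the force, the opening and the grip force at its end, in the units of the state.
- sensors.sense(): the state, without advancing time (a new reading comes with each control period).
- vision.capture(name): name is "scene" or "top"; returns (picture, depth): 480x640x3 uint8, blue, green, red; 480x640 float32, m along the optical axis (not along the pixel's ray), 0 where there is no reading.
- vision.camera_params(name): a dict with "K" (3x3 intrinsics, pixels), "origin" and "attitude" of the camera in the world. Camera axes: x right, y up, looking along -z (the intrinsics and any distortion apply to the point x, -y, -z); pixel columns grow to the right and rows downward; lengths in m; the calibration is good to about 2 mm. A picture is of the moment at which its call begins. camera_params takes no time and is no camera call.
- ticket.job_done(): hands the job in; it is judged then, once.
The state is a dict: "time_s": time; "qpos": joint angles; "joint_vel": joint speeds; "joint_torque": joint torques, N m; "tcp_pos": TCP position; "eef_rot": TCP orientation; "contact_force": force on the tool from outside, world axes, zero at the start; "torque": the same for the moment, N m; "grip_width": finger opening in m; "grasp_force": force on a finger pad.
Only numpy, scipy, OpenCV 4.12 (cv2) and the standard library are available. Lean on these libraries where they do the work, as an engineer would, in place of code of your own. Each camera call takes 0.05 s, during which the arm holds its last target. There are 200 camera calls.

## Working session

There is one attempt and no reset: what is moved stays moved. The work goes in short steps, Python scripts to look and compute and a tool call to move; the robot and the scene stay as the last step left them, time stands still between calls to the robot, and variables do not carry over. Pictures are saved under pics/ and viewed, at most 12 in all, crops included, and the job is handed in when it is done.

Besides the shell and the picture viewer there is one more tool, called after "Call:" in YAML: its name, and indented under it one key for each argument. apply_moves: Moves the arm, as the interface text tells. Its arguments: {"type":"object","properties":{"steps":{"type":"array","items":{"type":"array","items":{"type":"array","items":{"type":"number"}}}},"grip":{"type":"number"},"newtons":{"type":"number"}},"required":["steps"]}

```bash
mkdir -p pics; cat > h.py <<'E'
import numpy as np, cv2
from bench import sensors, vision, ticket, ctrl
from scipy.spatial.transform import Rotation as R
def cam(n):
    p=vision.camera_params(n); K=np.array(p["K"]); o=np.array(p["origin"]); a=np.array(p["attitude"])
    M=a if a.shape==(3,3) else R.from_quat(a).as_matrix()
    return K,o,M,p
def ray(n,uv,z):
    K,o,M,p=cam(n); uv=np.atleast_2d(uv).astype(float)
    d=np.linalg.solve(K,np.c_[uv,np.ones(len(uv))].T).T
    w=(d*[1,-1,-1])@M.T
    return o+w*((z-o[2])/w[:,2])[:,None]
E
python3 - <<'E'
from h import *
for n in("scene","top"):
    im,d=vision.capture(n); cv2.imwrite(f"pics/{n}0.png",im); np.save(f"pics/{n}0.npy",d); print(vision.camera_params(n))
print(sensors.sense())
E
```

```text
{'K': array([[556.50677091,   0.        , 321.58618842],
       [  0.        , 556.50677091, 237.12218456],
       [  0.        ,   0.        ,   1.        ]]), 'origin': array([ 1.21852299, -0.63704363,  0.70909891]), 'attitude': array([0.42649097, 0.17113388, 0.35588716, 0.81373397])}
{'K': array([[458.00945331,   0.        , 319.32437756],
       [  0.        , 458.00945331, 247.36972667],
       [  0.        ,   0.        ,   1.        ]]), 'origin': array([ 0.52507716, -0.01333704,  1.00263088]), 'attitude': array([ 0.01998112, -0.00458334, -0.70574543,  0.70816886])}
{'time_s': 0.1, 'qpos': array([-1.14697223e+00,  3.14164209e-01, -4.79708003e-02,  1.21018346e+00,
        3.87190638e-05,  1.57081718e+00]), 'joint_vel': array([ 9.45950405e-04, -5.49471367e-04,  1.42365040e-03, -3.26121441e-03,
       -7.52464736e-04, -7.68560555e-05]), 'joint_torque': array([ 1.46736806e-03, -5.40766203e+01,  3.40541339e+01,  1.11832391e-02,
        4.29332815e-06, -6.41136296e-06]), 'tcp_pos': array([ 0.2465518 , -0.54644437,  0.23051907]), 'eef_rot': array([ 9.77632455e-01,  2.10319291e-01, -1.41157674e-04, -7.48119501e-04]), 'contact_force': array([-0.25029958, -0.48795297,  0.20713658]), 'torque': array([ 0.02282104, -0.02255054, -0.02565304]), 'grasp_force': 0.0, 'grip_width': 0.0851707300732091}
```

View pics/top0.png

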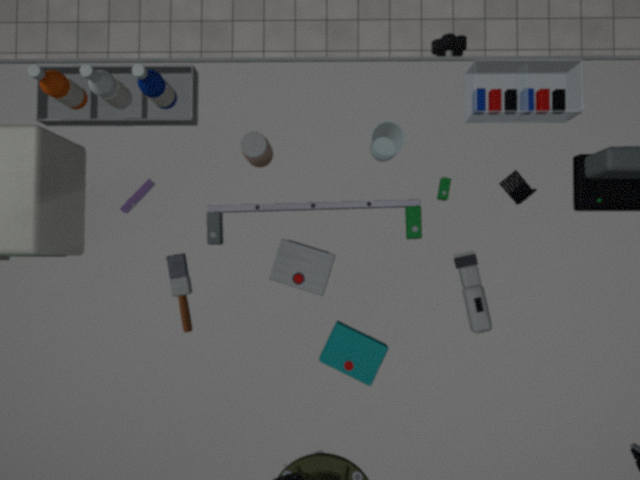

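View pics/scene0.png

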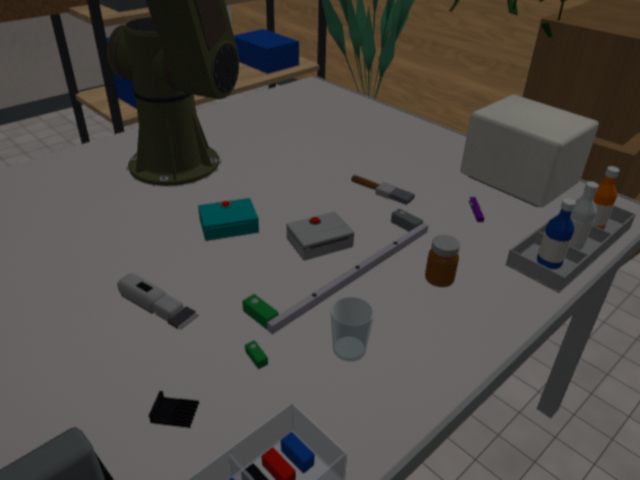

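The top view shows the grey steel box at (303,267) with its red button at (298,279). The rail runs from (208,208) to (420,203), with the large green stop at its right end (414,222) and the grey stop at (215,228).
Look-alikes: the turquoise box at (354,353) is excluded, and so is the small green block at (444,188). I choose the grey box and the stop attached to the rail, then check with a crop.

```bash
cat >> h.py <<'E'
def maxc(m):
    c,_=cv2.findContours(m.astype(np.uint8),cv2.RETR_EXTERNAL,cv2.CHAIN_APPROX_NONE); return max(c,key=cv2.contourArea)
def up(im,x0,y0,x1,y1,f=4): return cv2.resize(im[y0:y1,x0:x1],None,fx=f,fy=f,interpolation=cv2.INTER_CUBIC)
E
python3 - <<'E'
from h import *
im=cv2.imread("pics/top0.png"); d=np.load("pics/top0.npy")
cv2.imwrite("pics/crop0.png",cv2.convertScaleAbs(up(im,255,190,455,310),alpha=1.5))
K,o,M,p=cam("top")
v,u=np.mgrid[:480,:640]; pc=np.stack([(u-K[0,2])/K[0,0],-(v-K[1,2])/K[1,1],-np.ones_like(u)],-1)*d[...,None]
P=pc@M.T+o; z=P[...,2]
print("table z",np.median(z[300:330,220:300]))
hsv=cv2.cvtColor(im,cv2.COLOR_BGR2HSV)
def rect(mask,name,zz):
    c=maxc(mask); w=ray("top",c[:,0],zz)[:,:2]
    r=cv2.minAreaRect((w*1000).astype(np.float32)); print(name,np.round(r[0],1),np.round(r[1],1),round(r[2],2)); print(np.round(cv2.boxPoints(r),1).tolist())
w=np.zeros((480,640),bool)
a=w.copy();a[235:300,262:342]=1; rect(a&(z>.03),"box",.041)
a=w.copy();a[200:245,398:428]=1; rect(a&(hsv[...,1]>90)&(abs(hsv[...,0].astype(int)-60)<20),"green",.028)
a=w.copy();a[195:215,200:428]=1; rect(a&(z>.014),"rail+",.022)
a=w.copy();a[250:300,280:320]=1; m=a&(hsv[...,1]>120)&((hsv[...,0]<12)|(hsv[...,0]>168)); c=maxc(m); print("button",ray("top",c[:,0].mean(0),.048))
# rail front edge: depth/gray profile
g=cv2.cvtColor(im,cv2.COLOR_BGR2GRAY)
for x in (235,290,340,390): print(x,g[198:220,x],np.round(z[198:220,x]*1000).astype(int))
E
```

```text
table z 0.00020478636383214344
box [518.5  43.9] [119.6  91.5] 72.94
[[457.20001220703125, 0.20000000298023224], [544.7000122070312, -26.700000762939453], [579.7999877929688, 87.69999694824219], [492.29998779296875, 114.5]]
green [ 614.5 -190.9] [29.6 66.1] 89.84
[[581.4000244140625, -205.60000610351562], [647.5999755859375, -205.8000030517578], [647.7000122070312, -176.1999969482422], [581.5, -176.0]]
rail+ [645.9  22.1] [ 30.1 458.3] 0.08
[[630.5, 251.1999969482422], [631.2000122070312, -207.10000610351562], [661.2999877929688, -207.0], [660.5999755859375, 251.3000030517578]]
button [[0.49423942 0.05171344 0.048     ]]
235 [109 109 111 108 108 110 108 105 105 103 101 100  91  78  88 106 109 110
 108 113 111 110] [-1  0  2  0  0 -2  1 23 24 25 21 23 24 22  5  1 -2  2 -2  0  3 -3]
290 [112 108 110 110 103 103  97  98 101  96  93  84  84 104 111 108 108 107
 109 112 114 109] [-1 -1 -1 -2  0 19 26 22 24 22 23 23 10 -2  1  0  2  3  1 -2  1 -1]
340 [111 110 107 103 104 101 102 104  99  90  80  90 105 112 108 112 106 108
 110 112 112 110] [ 3  2 -1 -2 22 23 21 24 24 22 17  2  0  0  1  0  3  0  0  0  1  0]
390 [110 102 103 100 101 103 106 103  85  89 103 107 109 107 109 110 110 110
 112 108 112 110] [ 0  0 20 22 20 23 20 19 20  9  2  1  1  2  1  0  2 -3 -1  2  1  0]
```

View pics/crop0.png

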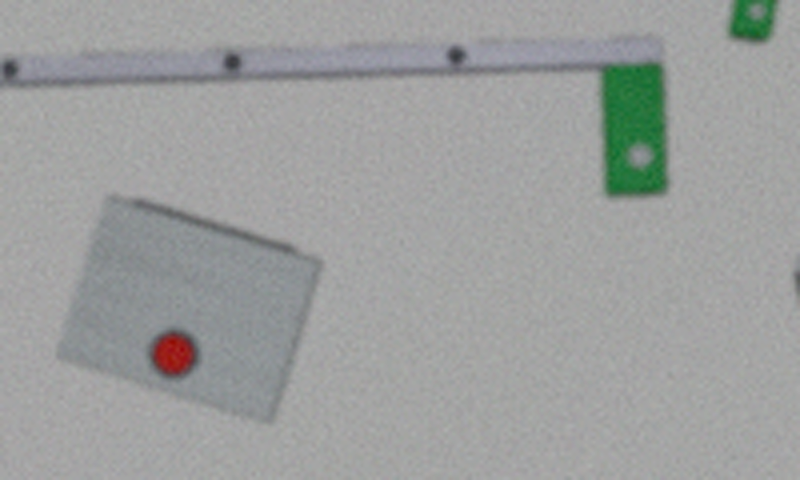

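The crop confirms the grey steel box, with its back edge towards the rail and the green stop joined to the rail. I'll start the approach, staying high, and check the wrist sense.

Call:
apply_moves:
  steps:
    - [[3,-3.3,0,-5],[6,-6.6,0,-10],[9,-10,0,-15],[12,-13.3,0,-20],[15,-16.6,0,-25],[18,-20,0,-30],[21,-23.3,0,-35],[24,-26.6,0,-40],[27,-30,0,-45],[30,-33.3,0,-50]]
  grip: 0.3

```text
time_s: 0.93
tcp_pos: [0.3734, -0.1481, 0.2312]
eef_rot: [0.796, 0.605, 0.0, 0.0]
contact_force: [1.5, -0.3, -0.3]
grip_width: 0.0597
grasp_force: 0.0
```

```bash
cat >> h.py <<'E'
def togo(x,y,z,yaw):
    """shift (cm) in tool axes and spin (deg) from measured pose to TCP target, tool x at world yaw (deg)"""
    s=sensors.sense(); r=R.from_quat(s["eef_rot"]).as_matrix()
    dl=r.T@(np.array([x,y,z])-s["tcp_pos"])*100
    y0=np.degrees(np.arctan2(r[1,0],r[0,0])); sp=-((yaw-y0+180)%360-180)
    print("t",s["time_s"],"tcp",np.round(s["tcp_pos"],4),"yaw",round(y0,2),"q",np.round(s["qpos"],2),"F",np.round(s["contact_force"],1),"w",round(s["grip_width"],4))
    print("togo",np.round(dl,2),"spin",round(sp,2))
E
python3 -c "
from h import *
togo(.441,.068,.23,163);togo(.441,.068,.006,163)"
```

```text
t 0.9333 tcp [ 0.3734 -0.1481  0.2312] yaw 74.5 q [-0.38 -0.06 -0.48  1.15  0.    1.46] F [ 1.5 -0.3 -0.3] w 0.0597
togo [22.63  0.73  0.12] spin -88.5
t 0.9333 tcp [ 0.3734 -0.1481  0.2312] yaw 74.5 q [-0.38 -0.06 -0.48  1.15  0.    1.46] F [ 1.5 -0.3 -0.3] w 0.0597
togo [22.63  0.73 22.52] spin -88.5
```

Call:
apply_moves:
  steps:
    - [[3,0.1,0,-7],[6,0.2,0,-14],[9,0.3,0,-21],[12,0.4,0,-28],[15,0.5,0,-35],[18,0.6,0,-42],[21,0.7,0,-49],[22.6,0.7,3,-56],[22.6,0.7,6,-63],[22.6,0.7,9,-70]]

```text
time_s: 1.77
tcp_pos: [0.442, 0.0669, 0.1404]
eef_rot: [0.303, 0.953, 0.0, 0.001]
contact_force: [0.4, 0.5, -0.3]
grip_width: 0.0598
grasp_force: 0.0
```

```bash
python3 -c "
from h import *
togo(.441,.068,.006,163)"
```

```text
t 1.7667 tcp [0.442  0.0669 0.1404] yaw 144.77 q [ 0.15  0.09 -0.54  0.94  0.    0.76] F [ 0.4  0.5 -0.3] w 0.0598
togo [ 0.16  0.02 13.44] spin -18.23
```

Call:
apply_moves:
  steps:
    - [[0.1,0,2,-7],[0.1,0,4,-14],[0.1,0,6,-18.2],[0.1,0,8.5,-18.2],[0.1,0,10.5,-18.2],[0.1,0,12,-18.2],[0.1,0,13,-18.2],[0.1,0,13.4,-18.2],[0.1,0,13.4,-18.2]]

```text
time_s: 2.52
tcp_pos: [0.4396, 0.066, 0.0063]
eef_rot: [0.152, 0.988, -0.0, -0.001]
contact_force: [0.1, -1.0, 0.5]
grip_width: 0.0592
grasp_force: 0.0
```

```bash
python3 - <<'E'
from h import *
im,d=vision.capture("scene"); cv2.imwrite("pics/s1.png",cv2.convertScaleAbs(up(im,150,100,390,280,3),alpha=1.5))
togo(.441,.068,.006,163)
E
```

```text
t 2.5667 tcp [0.4404 0.0661 0.0071] yaw 162.48 q [ 0.15  0.25 -0.71  0.61  0.    0.45] F [ 0.1 -0.2  0.3] w 0.0595
togo [-0.    0.2   0.11] spin -0.52
```

View pics/s1.png

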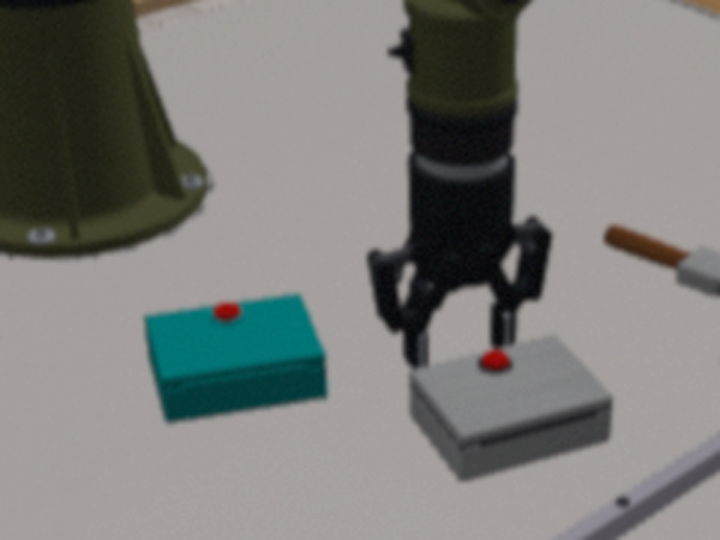

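The crop shows both fingers low behind the front face of the grey box and clear of the button. I'll push towards the rail while turning the box square.

Call:
apply_moves:
  steps:
    - [[-1,0,0,0],[-1.8,0,0,0],[-2.4,0,0,0],[-3.0,0,0,-1.5],[-3.7,0,0,-3],[-4.4,0,0,-5],[-5.1,0,0,-7],[-5.8,0,0,-9],[-6.5,0,0,-11],[-7.2,0,0,-13]]

```text
time_s: 3.4
tcp_pos: [0.5081, 0.044, 0.0073]
eef_rot: [0.039, 0.999, -0.0, -0.002]
contact_force: [-6.9, 0.1, 5.4]
grip_width: 0.0602
grasp_force: 3.4
```

```bash
cat >> h.py <<'E'
def tilt(name,pic,x0,y0,x1,y1,f):
    im,d=vision.capture(name); cv2.imwrite(pic,cv2.convertScaleAbs(up(im,x0,y0,x1,y1,f),alpha=1.5)); return im,d
E
python3 - <<'E'
from h import *
tilt("top","pics/t2.png",240,180,440,330,4)
togo(.547,.033,.006,180)
E
```

```text
t 3.45 tcp [0.5103 0.0438 0.0075] yaw 175.63 q [ 0.09  0.36 -0.55  0.66 -0.    0.16] F [-0.4 -0.3 -0.9] w 0.06
togo [-3.74 -0.8   0.15] spin -4.37
```

View pics/t2.png

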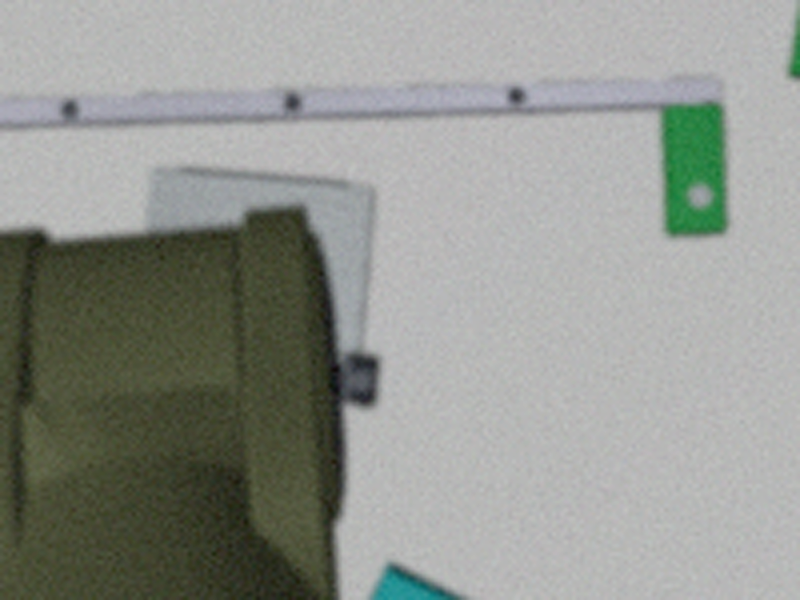

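The box is following the fingers: its yaw is now about -4°, with its back edge at crop row ~175 against the rail at ~115. I'll continue to just short of the rail.

Call:
apply_moves:
  steps:
    - [[-0.5,0,0,-1],[-1.0,-0.1,0,-2],[-1.5,-0.2,0,-3],[-2,-0.2,0,-4],[-2.4,-0.2,0,-4.4],[-2.8,-0.2,0,-4.4],[-3.1,-0.2,0,-4.4],[-3.3,-0.2,0,-4.4],[-3.4,-0.2,0,-4.4],[-3.5,-0.2,0,-4.4]]

```text
time_s: 4.28
tcp_pos: [0.5388, 0.04, 0.0067]
eef_rot: [0.001, 1.0, 0.0, -0.005]
contact_force: [-19.6, 0.7, 14.9]
grip_width: 0.0597
grasp_force: 9.8
```

```bash
python3 - <<'E'
from h import *
im,d=vision.capture("top"); cv2.imwrite("pics/t3.png",im)
g=cv2.cvtColor(im,cv2.COLOR_BGR2GRAY).astype(int)
for x in (280,290,300,310,320,330): print(x,g[200:225,x])
togo(.547,.033,.006,180)
E
```

```text
280 [125 121 119 116 110 114 112 107  81  54  35  42  39  40  45  47  42  49
  44  46  44  47  54  50  46]
290 [129 126 123 115 112 112 110  99  60  42  34  45  40  43  42  44  43  43
  46  50  49  50  45  49  48]
300 [126 124 120 112 115 114 103  70  43  35  39  45  42  42  45  48  42  50
  47  45  52  43  51  46  51]
310 [126 118  95  58  34  37  41  41  34  47  46  46  45  42  46  49  44  54
  49  50  51  48  51  47  45]
320 [124 115  87  60  52  47  47  44  38  37  35  39  37  40  42  43  46  40
  45  42  46  50  45  46  46]
330 [122 119 115 110 117 117 113 106  88  87 101 104 109 103 107 103 105 108
 107  99 106 105 103 105 105]
t 4.3333 tcp [0.5388 0.04   0.0066] yaw 179.9 q [ 0.07  0.41 -0.48  0.7   0.    0.07] F [-18.2  -0.2  13.5] w 0.0595
togo [-0.83 -0.7   0.05] spin -0.1
```

Box is against the rail (about 19 N). I'll back off, rise and look.

Call:
apply_moves:
  steps:
    - [[-2.5,0,0,0],[-1,0,0,0],[1,0,0,0],[2.5,0,0,0],[2.5,0,-3,7],[2.5,0,-7,14],[2.5,3,-10,21],[2.5,6,-12,28],[2,9,-12,35],[1,12,-12,42]]

```text
time_s: 5.17
tcp_pos: [0.5368, 0.1617, 0.1304]
eef_rot: [0.363, 0.932, 0.002, 0.003]
contact_force: [0.5, -0.7, -0.6]
grip_width: 0.0593
grasp_force: 0.0
```

```bash
cat >> h.py <<'E'
def boxrect():
    im,d=vision.capture("top"); K,o,M,p=cam("top")
    v,u=np.mgrid[:480,:640]; pc=np.stack([(u-K[0,2])/K[0,0],-(v-K[1,2])/K[1,1],-np.ones_like(u)],-1)*d[...,None]
    P=pc@M.T+o
    m=(P[...,2]>.033)&(P[...,2]<.053)&(P[...,0]>.5)&(P[...,0]<.68)&(P[...,1]>-.2)&(P[...,1]<.2)
    c=maxc(m); r=cv2.minAreaRect((ray("top",c[:,0],.041)[:,:2]*1000).astype(np.float32))
    print("box c",np.round(r[0],1),"size",np.round(r[1],1),"ang",round(r[2],2)); return im
E
python3 - <<'E'
from h import *
im=boxrect(); cv2.imwrite("pics/t4.png",cv2.convertScaleAbs(up(im,200,180,440,330,3),alpha=1.5))
togo(.603,.14,.006,90)
E
```

```text
box c [596.9  39.5] size [ 90.9 119.6] ang 1.73
t 5.2167 tcp [0.5389 0.1669 0.1297] yaw 137.23 q [ 0.3   0.3  -0.3   0.96  0.    1.04] F [3.1 3.2 1.2] w 0.0597
togo [-6.52  2.26 12.4 ] spin 47.23
```

View pics/t4.png

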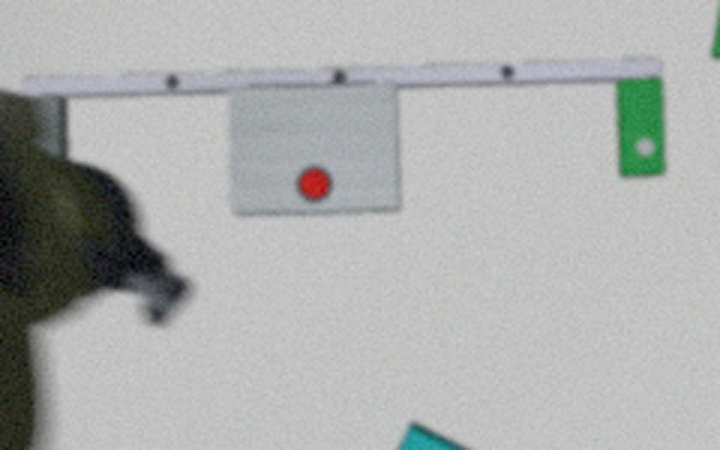

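The box now lies flat and parallel along the rail at crop (315,150), with the green stop at crop (640,128). Next I'll set the fingers at the box's left short side.

Call:
apply_moves:
  steps:
    - [[-1.5,0.5,0,7],[-3,1,0,14],[-4.5,1.6,0,21],[-6,2.1,0,28],[-6,2.1,1,35],[-6,2.1,2,42],[-6,2.1,3,47.2],[-6,2.1,3,47.2]]
  grip: 0.65

```text
time_s: 5.88
tcp_pos: [0.5929, 0.1347, 0.0956]
eef_rot: [0.704, 0.71, -0.001, -0.0]
contact_force: [-0.3, -0.2, -0.7]
grip_width: 0.0298
grasp_force: 0.0
```

```bash
python3 - <<'E'
from h import *
togo(.598,.142,.006,90)
E
```

```text
t 5.8833 tcp [0.5929 0.1347 0.0956] yaw 90.55 q [ 0.22  0.41 -0.23  0.93 -0.    1.78] F [-0.3 -0.2 -0.7] w 0.0298
togo [0.72 0.52 8.96] spin 0.55
```

Call:
apply_moves:
  steps:
    - [[0.7,0.5,2,0.5],[0.7,0.5,4,0.5],[0.7,0.5,6,0.5],[0.7,0.5,7.5,0.5],[0.7,0.5,8.5,0.5],[0.7,0.5,8.9,0.5],[0.7,0.5,8.9,0.5],[0.7,0.5,8.9,0.5]]

```text
time_s: 6.55
tcp_pos: [0.5987, 0.1423, 0.0091]
eef_rot: [0.706, 0.708, 0.001, 0.0]
contact_force: [0.8, 0.1, -0.2]
grip_width: 0.0298
grasp_force: 0.0
```

Call:
apply_moves:
  steps:
    - [[-1,0,0,0],[-2,0,0,0],[-2.8,0,0,0],[-3.6,0,0,0],[-4.4,0,0,0],[-5.2,0,0,0],[-6,0,0,0],[-6.8,0,0,0],[-7.6,0,0,0],[-8.4,0,0,0]]

```text
time_s: 7.38
tcp_pos: [0.5988, 0.0585, 0.0091]
eef_rot: [0.706, 0.708, 0.001, -0.001]
contact_force: [0.6, 5.8, 3.4]
grip_width: 0.0299
grasp_force: 2.9
```

```bash
python3 - <<'E'
from h import *
togo(.598,-.042,.006,90)
im=boxrect(); cv2.imwrite("pics/t5.png",cv2.convertScaleAbs(up(im,240,180,440,330,4),alpha=1.5))
E
```

```text
t 7.3833 tcp [0.5988 0.0585 0.0091] yaw 90.2 q [ 0.1   0.49 -0.33  0.75  0.    1.66] F [0.6 5.8 3.4] w 0.0299
togo [-10.06  -0.12   0.28] spin 0.2
box c [595.1 -25.1] size [88.6 92.5] ang 0.07
```

View pics/t5.png

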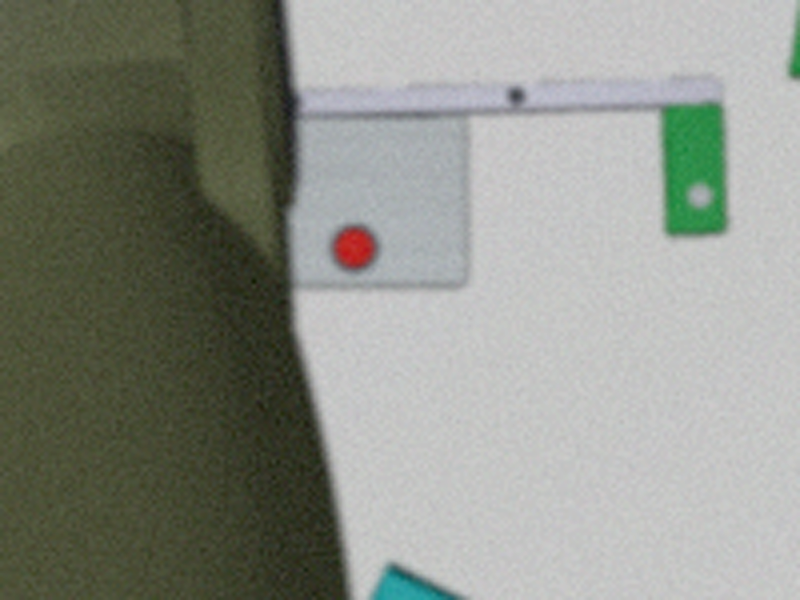

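The box is sliding cleanly along the rail. Its right edge is at crop column 468 and the stop face at ~665, so about 100 mm remain.

Call:
apply_moves:
  steps:
    - [[-1,0,0,0],[-2,0,0,0],[-3,0,0,0],[-4,0,0,0],[-5,0,0,0],[-6,0,0,0],[-7,0,0,0],[-8,0,0,0],[-8.8,0,0,0],[-9.3,0,0,0]]

```text
time_s: 8.27
tcp_pos: [0.5989, -0.0347, 0.0089]
eef_rot: [0.706, 0.708, 0.001, -0.001]
contact_force: [0.7, 7.4, 5.0]
grip_width: 0.0302
grasp_force: 3.4
```

Call:
apply_moves:
  steps:
    - [[-0.2,0,0,0],[-0.4,0,0,0],[-0.5,0,0,0],[-0.6,0,0,0],[-0.7,0,0,0]]

```text
time_s: 8.68
tcp_pos: [0.5989, -0.0407, 0.009]
eef_rot: [0.706, 0.708, 0.001, -0.001]
contact_force: [0.4, 6.8, 5.2]
grip_width: 0.0302
grasp_force: 3.5
```

Not at the stop yet (force still just sliding friction).

Call:
apply_moves:
  steps:
    - [[-0.2,0,0,0],[-0.4,0,0,0],[-0.6,0,0,0],[-0.7,0,0,0],[-0.8,0,0,0]]

```text
time_s: 9.1
tcp_pos: [0.5989, -0.0475, 0.009]
eef_rot: [0.706, 0.709, 0.002, -0.002]
contact_force: [-0.2, 13.4, 6.4]
grip_width: 0.0298
grasp_force: 6.6
```

Call:
apply_moves:
  steps:
    - [[-0.2,0,0,0],[-0.4,0,0,0],[-0.4,0,0,0]]

```text
time_s: 9.35
tcp_pos: [0.5984, -0.0477, 0.009]
eef_rot: [0.705, 0.709, 0.005, -0.005]
contact_force: [-1.7, 22.3, 8.0]
grip_width: 0.0302
grasp_force: 11.4
```

Touching the stop (22 N). I'll back off, rise and check both contacts.

Call:
apply_moves:
  steps:
    - [[1,0,0,0],[3,0,0,0],[4,0,-3,0],[4,0,-6,-7],[5,0,-9,-14],[6,-2,-11,-21],[6,-5,-11,-28],[6,-8,-11,-35],[6,-10,-11,-42],[6,-11,-11,-49]]
  grip: 0.65

```text
time_s: 10.18
tcp_pos: [0.4848, 0.005, 0.118]
eef_rot: [0.346, 0.938, -0.001, -0.001]
contact_force: [0.4, -0.7, -0.8]
grip_width: 0.0299
grasp_force: 0.0
```

```bash
python3 - <<'E'
from h import *
im=boxrect(); cv2.imwrite("pics/t6.png",cv2.convertScaleAbs(up(im,330,190,430,265,8),alpha=1.5))
im,d=vision.capture("scene"); cv2.imwrite("pics/s6.png",cv2.convertScaleAbs(up(im,200,200,360,320,5),alpha=1.5))
togo(.50,-.115,.12,180)
E
```

```text
box c [ 595.4 -118.4] size [ 88.4 119.2] ang 0.08
t 10.2833 tcp [0.4861 0.0051 0.1182] yaw 139.17 q [ 0.01  0.18 -0.49  0.9  -0.    0.72] F [0.3 1.1 0.2] w 0.03
togo [-8.9  -8.18 -0.17] spin -40.83
```

View pics/t6.png

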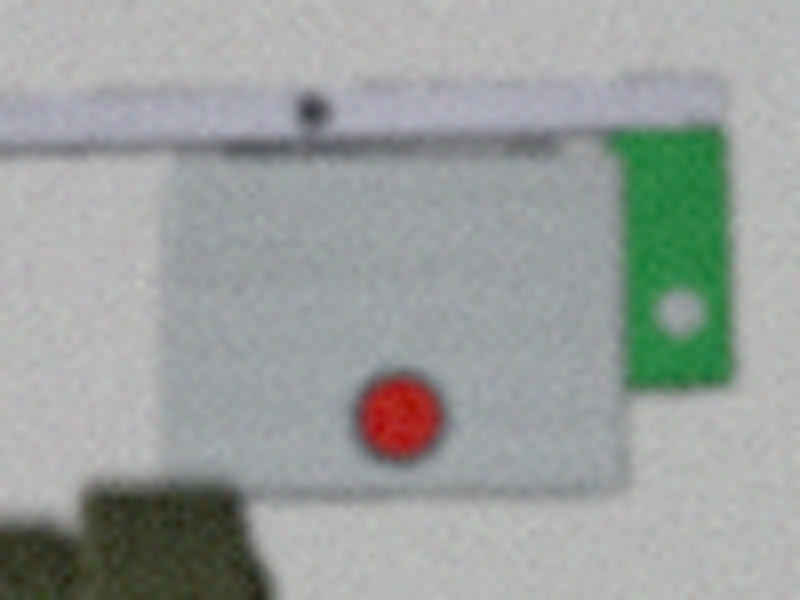

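View pics/s6.png

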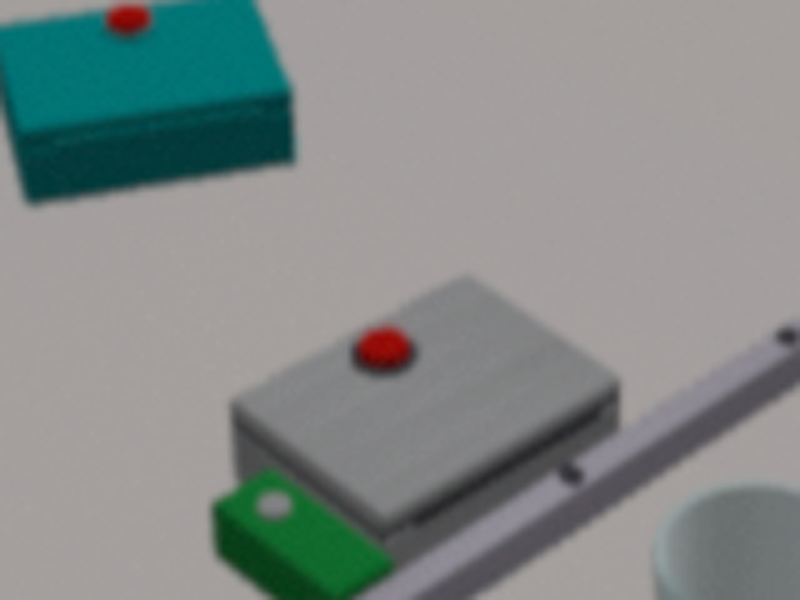

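The box touches the stop (crop col ~620). A small gap may be left at the rail, since the back edge at row ~150 runs slightly non-parallel to it. I'll press it squarely from the front.

Call:
apply_moves:
  steps:
    - [[-1.5,-2,0,-7],[-3,-4,0,-14],[-5,-6,0,-21],[-7,-8.2,0,-28],[-8.5,-8.2,0,-35],[-8.5,-8.2,0,-40.8],[-8.5,-8.2,0,-40.8]]
  grip: 0.3

```text
time_s: 10.87
tcp_pos: [0.5003, -0.1135, 0.1182]
eef_rot: [0.002, 1.0, -0.0, 0.0]
contact_force: [-0.0, -0.4, -0.4]
grip_width: 0.06
grasp_force: 0.0
```

```bash
python3 - <<'E'
from h import *
togo(.505,-.115,.007,180)
E
```

```text
t 10.8667 tcp [ 0.5003 -0.1135  0.1182] yaw 179.81 q [-0.22  0.23 -0.43  0.91 -0.   -0.22] F [-0.  -0.4 -0.4] w 0.06
togo [-0.46 -0.14 11.12] spin -0.19
```

Call:
apply_moves:
  steps:
    - [[0,0,3,0],[0,0,6,0],[0,0,8,0],[0,0,10,0],[0,0,11,0],[0,0,11,0],[-1,0,11,0],[-2,0,11,0],[-2.8,0,11,0],[-3.2,0,11,0]]

```text
time_s: 11.7
tcp_pos: [0.5346, -0.1122, 0.0098]
eef_rot: [0.0, 1.0, -0.0, 0.002]
contact_force: [0.7, -0.3, -0.0]
grip_width: 0.0598
grasp_force: 0.0
```

Call:
apply_moves:
  steps:
    - [[-0.2,0,0,0],[-0.4,0,0,0],[-0.6,0,0,0],[-0.8,0,0,0],[-0.8,0,0,0]]

```text
time_s: 12.12
tcp_pos: [0.5388, -0.1117, 0.0082]
eef_rot: [0.0, 1.0, 0.0, -0.0]
contact_force: [-0.7, -0.2, -0.9]
grip_width: 0.0601
grasp_force: 0.0
```

Call:
apply_moves:
  steps:
    - [[-0.2,0,0,0],[-0.4,0,0,0],[-0.6,0,0,0],[-0.7,0,0,0],[-0.7,0,0,0]]

```text
time_s: 12.53
tcp_pos: [0.5427, -0.111, 0.0075]
eef_rot: [0.0, 1.0, 0.001, -0.003]
contact_force: [-7.2, 1.3, 5.3]
grip_width: 0.0598
grasp_force: 3.7
```

```bash
python3 - <<'E'
from h import *
im=cv2.imread("pics/top0.png"); g=cv2.GaussianBlur(cv2.cvtColor(im,cv2.COLOR_BGR2GRAY),(5,3),0).astype(float)
pts=[]
for x in range(228,400):
    # dark front face minimum near expected line
    y0=211.7-(x-235)*.0323; r=np.arange(int(y0)-3,int(y0)+6); w=np.clip(104-g[r,x],0,None)
    pts.append((x,(w*r).sum()/max(w.sum(),1e-6)))
W=ray("top",np.array(pts),.012); k=np.polyfit(W[:,1],W[:,0],1); res=W[:,0]-np.polyval(k,W[:,1]); ok=abs(res)<.003
k=np.polyfit(W[ok,1],W[ok,0],1); print("rail front x at y=-.115,.04",np.polyval(k,[-.115,.04]),"yaw deg",-np.degrees(np.arctan(k[0])),ok.sum())
togo(.545,-.111,.008,181.6)
E
```

```text
rail front x at y=-.115,.04 [0.64829637 0.64376913] yaw deg 1.6730201448864925 172
t 12.5333 tcp [ 0.5427 -0.111   0.0075] yaw 179.99 q [-0.2   0.42 -0.45  0.71  0.   -0.2 ] F [-7.2  1.3  5.3] w 0.0598
togo [-0.23 -0.   -0.05] spin -1.61
```

The rail is yawed +1.7°, so I'll turn the fingers to match and press.

Call:
apply_moves:
  steps:
    - [[0.2,0,0,-0.8],[0.2,0,0,-1.7],[-0.2,0,0,-1.7],[-0.4,0,0,-1.7],[-0.6,0,0,-1.7],[-0.7,0,0,-1.7],[-0.7,0,0,-1.7]]

```text
time_s: 13.12
tcp_pos: [0.5451, -0.1121, 0.0073]
eef_rot: [-0.015, 1.0, -0.0, -0.007]
contact_force: [-23.2, -2.7, 16.9]
grip_width: 0.0598
grasp_force: 11.7
```

Pressed to the rail at 23 N. Next I'll go back to the short side, at the rail's angle, for a final seating against the stop.

Call:
apply_moves:
  steps:
    - [[0.5,0,0,0],[3,0,0,0],[3.5,0,-3,7],[3.5,1,-6,14],[3.5,3,-9,21],[3.5,6,-11,28],[2,9,-11,35],[-1,11,-11,42],[-4,11,-11,49],[-6,11,-11,56]]
  grip: 0.3

```text
time_s: 13.95
tcp_pos: [0.6137, 0.0017, 0.1195]
eef_rot: [0.458, 0.889, 0.001, 0.002]
contact_force: [0.4, -0.2, 0.3]
grip_width: 0.06
grasp_force: 0.0
```

```bash
python3 - <<'E'
from h import *
im=boxrect(); cv2.imwrite("pics/t7.png",cv2.convertScaleAbs(up(im,330,190,430,265,8),alpha=1.5))
togo(.600,-.010,.10,91.7)
E
```

```text
box c [ 602.8 -138.2] size [90.4 79.4] ang 0.18
t 14.0 tcp [0.6168 0.0011 0.1193] yaw 125.11 q [ 0.    0.4  -0.18  0.98  0.    0.96] F [ 3.7 -0.8  0.4] w 0.0598
togo [ 0.06 -2.03  1.92] spin 33.41
```

View pics/t7.png

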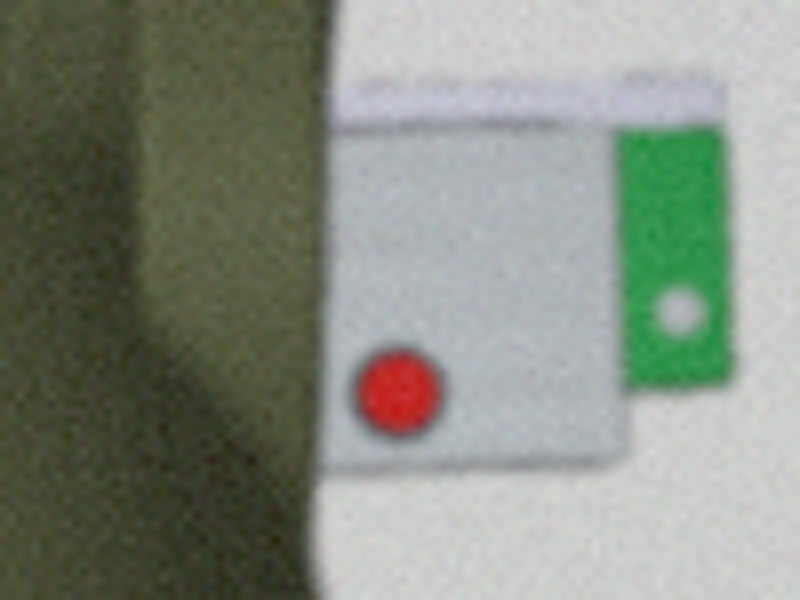

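The box is now tight to the rail and beside the stop. I'll do one last gentle press along the rail.

Call:
apply_moves:
  steps:
    - [[0,-1,0,7],[0,-2,0,14],[0,-2,0,21],[0,-2,0,28],[0,-2,1,33.4],[0,-2,4,33.4],[0,-2,7,33.4],[0,-2,9.5,33.4],[0,-2,11,33.4],[0,-2,11,33.4]]
  grip: 0.65

```text
time_s: 14.83
tcp_pos: [0.5912, -0.0118, 0.005]
eef_rot: [0.693, 0.721, -0.002, -0.002]
contact_force: [-1.0, -0.2, -0.3]
grip_width: 0.0301
grasp_force: 0.0
```

```bash
python3 - <<'E'
from h import *
togo(.602,-.045,.008,91.7)
E
```

```text
t 14.8333 tcp [ 0.5912 -0.0118  0.005 ] yaw 92.31 q [-0.02  0.48 -0.35  0.74  0.    1.51] F [-1.  -0.2 -0.3] w 0.0301
togo [-3.36  0.94 -0.31] spin 0.61
```

Call:
apply_moves:
  steps:
    - [[0,0.5,-0.2,0.6],[0,0.9,-0.2,0.6],[-1,0.9,-0.2,0.6],[-2,0.9,-0.2,0.6],[-2.8,0.9,-0.2,0.6],[-3.2,0.9,-0.2,0.6],[-3.4,0.9,-0.2,0.6],[-3.6,0.9,-0.2,0.6],[-3.8,0.9,-0.2,0.6]]

```text
time_s: 15.58
tcp_pos: [0.6041, -0.0478, 0.0107]
eef_rot: [0.696, 0.718, 0.002, -0.001]
contact_force: [-0.1, 6.8, 4.0]
grip_width: 0.0298
grasp_force: 3.3
```

Call:
apply_moves:
  steps:
    - [[-0.2,0,0,0],[-0.4,0,0,0],[-0.6,0,0,0],[-0.6,0,0,0]]

```text
time_s: 15.92
tcp_pos: [0.604, -0.0482, 0.0108]
eef_rot: [0.695, 0.719, 0.005, -0.005]
contact_force: [-2.6, 22.8, 6.8]
grip_width: 0.03
grasp_force: 11.3
```

Firmly against the stop. I'll retreat clear and do a final check.

Call:
apply_moves:
  steps:
    - [[1,0,0,0],[3,0,0,0],[4,0,-3,0],[5,0,-6,0],[7,-3,-10,0],[9,-6,-12,0],[11,-9,-13,0],[13,-12,-13,0],[15,-14,-13,0],[15,-14,-13,0]]

```text
time_s: 16.75
tcp_pos: [0.4554, 0.0926, 0.1405]
eef_rot: [0.695, 0.719, -0.0, -0.001]
contact_force: [0.5, -0.9, 0.5]
grip_width: 0.0298
grasp_force: 0.0
```

```bash
python3 - <<'E'
from h import *
im=boxrect(); cv2.imwrite("pics/t8.png",cv2.convertScaleAbs(np.hstack([up(im,330,190,430,265,4),cv2.resize(im,(400,300))]),alpha=1.5))
togo(.5,0,.1,90)
E
```

```text
box c [ 602.  -119.2] size [ 90.9 120.7] ang 1.73
t 16.8 tcp [0.4578 0.0916 0.1406] yaw 91.86 q [ 0.2   0.13 -0.5   0.95 -0.    1.74] F [-0.3  0.1 -0. ] w 0.03
togo [-9.29  3.92  4.06] spin 1.86
```

View pics/t8.png

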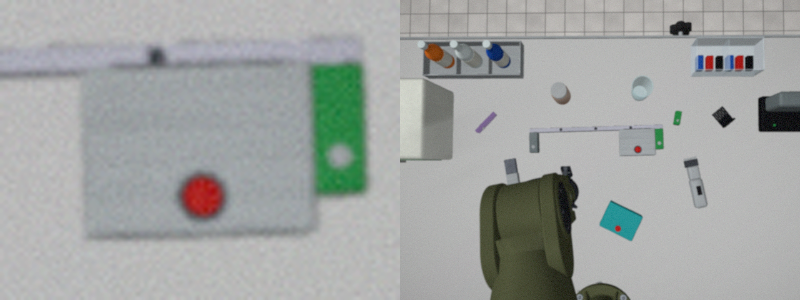

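The box sits at 1.73° against the rail's 1.67°, in the corner by the green stop, and nothing else has moved.

```bash
python3 -c "
from bench import ticket
print(ticket.job_done())"
```

```text
the job is handed in; nothing more can be done
None
```

The job is handed in: the steel box was pushed into the corner, flat along the rail (1.73° against the rail's 1.67°) and pressed up to the green stop, after about 17 s on the robot's clock; the script returned no verdict.

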